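# Park the trimming clamp's sprung jaw open

### The arm

A 6-joint arm with a two-finger parallel gripper is mounted at the origin on the work surface. World frame = base frame: x ahead of the robot, y to its left, z up, the work surface at z = 0. Lengths are in m, angles in rad, forces in N, time in s.
With the tool pointing down it reaches from about 0.3 to 0.85 m from the base axis. Payload 4.2 kg.
Tool frame: the origin (TCP) lies at the very end of the fingers, on their centre line; the grasp point (between the pads) lies r.grip_point_offset behind it (r.grip_point_offset is the distance from the TCP to the grasp point, in m); z points along the fingers, y is the direction in which the jaws open and shut (so a half turn about z gives the same grasp; the last joint's range is limited). The gripper opens to 91 mm and grips with 3 to 60 N. Pads are 32 mm wide; open, the fingers measure 118 mm over their backs; the gripper's body (76 mm by 178 mm) begins 60 mm behind the grasp point.
Start: joints at [1.222, 0.32, 1.565, -0, 1.257, -0.02], TCP at [0.186, 0.544, 0.214] pointing down, gripper open.
Joint ranges: [-3.11, 3.11], [-0.84, 2.01], [0.21, 2.61], [-1.34, 4.49], [0.05, 2.63], [-2.56, 2.56]. Speed limits (rad/s): [2.57, 2.57, 3.14, 3.14, 3.14, 3.14].

### API

Orientations are given as a unit quaternion [w, x, y, z].
In Python, from workcell import readout, imaging, r, nets gives the robot as it stands.
- The arm moves only by the tool servo_tool, never from a script. Its argument "series" is a list of rows, each an object of numbers: "x", "y", "z": the shift along the tool's x, y, z in cm; "wx", "wy", "wz": the turn, a rotation vector about the tool's x, y, z in rad; "hand": the opening in per cent of the stroke, from 0 (shut) to 100 (fully open). In form: [{"x": .., "y": .., "z": .., "wx": .., "wy": .., "wz": .., "hand": ..}, ...]. A call has 1 to 12 rows; each row shifts and turns the commanded pose from where the row before left it, along the tool's axes as they then stand; what a row does not reach is not made up. A row lasts 1/10 s, in which the tool goes at most 50 mm and 8.59 degrees, less where a joint would pass 70% of its speed; a pose out of reach is approached as far as the arm can. A call is refused whole if a number of a shift passes 5 or a number of a turn 0.15, either way. A call with a gripper value outside its range is refused whole. The fingers move at their own pace and stop on an object; the grip force is fixed at half the most. Time passes only in rows, so rows that do not move let the fingers close. It gives the time, the measured TCP pose, the force and the opening at its end, in the units of the state.
- readout.state(): the state, without advancing time (a new reading comes with each control period).
- imaging.camera(name): name is "side" or "top" or "wrist"; returns the picture (480x640x3 uint8, red, green, blue); there is no depth.
- imaging.camera_model(name): a dict with "K" (3x3 intrinsics, pixels), "origin" and "attitude" of the camera in the world; the wrist camera has in their place "T_tool_cam" (4x4, takes a point from camera to tool coordinates, whose origin is the TCP and whose axes are the flange's). Camera axes: x right, y down, z forward; pixel columns grow to the right and rows downward; lengths in m; the calibration is good to about 2 mm. A picture is of the moment at which its call begins: read the wrist's pose just before it. camera_model takes no time and is no camera call.
- r.close_job(): hands the job in, once; it reports no verdict.
Trained networks look in the newest picture that a camera, given by its name, has taken for a name from the list of things; names that differ only in an ending like _2 or _b are one class to them, and where a whole thing is asked for, a point or a joint stands for the part that bears it (a point fixed in the world has none). Each returns a list of dicts, best first, with "p" (0 to 1); they miss things now and then, are a little off and sometimes report something else, mostly with a low value. They report only what shows in the picture. A call takes as long as a camera call.
- nets.find_in(camera, label): "position" ([x, y, z] in m, in world coordinates, good to about 4 mm: the middle of the surface that is visible of it).
- nets.place_of(camera, label): "position" ([x, y, z] in m, in world coordinates, good to about 4 mm: a listed point, or the origin of a listed thing).
The state is a dict: "clock": time; "joints": joint angles; "qvel": joint speeds; "joint_torque": joint torques, N m; "tool_pos": TCP position; "tcp_rot": TCP orientation; "force": force on the tool from outside, world axes, zero at the start; "ft_torque": the same for the moment, N m; "grip_width": opening from 0.0 (shut) to 1.0 (fully open).
Only numpy, scipy, OpenCV 4.12 (cv2) and the standard library are available. Lean on these libraries where they do the work, as an engineer would, in place of code of your own. Each camera call takes 0.05 s, during which the arm holds its last target. There are 200 camera calls.

### The job

Two trimming clamps stand on the studio table, each gripping a small bowl. Open the clamp that holds the blue bowl: draw its red knob back along the slot against the spring, move it sideways and let it settle in the holding notch, so that the jaw stays open by itself once you let go. Leave the blue bowl standing where it is and do not operate the other clamp, the one with the terracotta bowl.

Things in the scene. Friction and masses are not known exactly. Their poses are not given: they have to be found in the camera images.
- knob (a point): Centre of the red knob of the blue bowl's clamp: upright cylinder 30 mm wide, 36 tall, centre 77 mm above the table, 35 above the flat cover plate. It only slides level; its 12 mm post runs in a J-shaped slot. It moves the jaw 1:1. A spring pulls it to the clamp's +x (to the bowl): 6 N at the start, 9 N fully back; sideways nearly free. Let go outside the notch, it snaps back. 90 mm clear around it to the jaw.
- notch (a point): Where the knob's centre rests in the notch's middle. +x: along the slot to the bowl (18 deg or less off world x), +y left, z up. In this frame, mm: knob starts at x 35, y -38. Pull it to x -17 (-10 clears the finger between lane and notch, -23 is the stop), then move +y to y 0 (-12 to 8 is over the notch, 8 is the stop; at -27 to -15 it could hang on the finger's tip); there the spring seats it forward to x 0.
- blue_bowl: Blue glazed bowl, loose, 84 mm across, 55 tall, 0.25 kg. Origin: centre of its underside, 12 mm above the table. It stands on its clamp's plywood board (322 x 130 x 12 mm, fixed), squeezed between a green fixed V-stop at the far end and a green sprung jaw (70 mm tall) on the knob's side; it stands free once the jaw is back. Its centre is 156 mm beyond the knob in the clamp's +x.
- other_knob (a point): Centre of the red knob of the other, identical clamp, which holds a terracotta bowl of the same shape: not to be operated. Each clamp's aluminium cover plate with the slot is 125 x 90 mm, its top 42 mm above the table, at the end nearer the robot. The two clamps stand side by side, either way round.

How it is judged:
By the outcome, as a careful person would: the job done as asked, in the order asked, and still so for the second after the job is handed in, with the robot touching nothing.
It also fails if it takes over 29 s, if anything falls off the work surface, if the arm or the gripper's body presses on something with over 40 N, if the wrist force passes 120 N, or if a joint passes its speed limit or range.

## Working session

There is one attempt and no reset: what is moved stays moved. The work goes in short steps, Python scripts to look and compute and a tool call to move; the robot and the scene stay as the last step left them, time stands still between calls to the robot, and variables do not carry over. Pictures are saved under pics/ and viewed, about 8 in all and at most 12, crops included, and the job is handed in when it is done.

Besides the shell and the picture viewer there is one more tool, called after ">>>" as name(argument=value, ...), one argument or row to a line, values as JSON. servo_tool: Moves the arm, as the interface text tells. Its arguments: {"type":"object","properties":{"series":{"type":"array","items":{"type":"object","properties":{"x":{"type":"number"},"y":{"type":"number"},"z":{"type":"number"},"wx":{"type":"number"},"wy":{"type":"number"},"wz":{"type":"number"},"hand":{"type":"number"}}}}},"required":["series"]}

```bash
mkdir -p pics; python3 - <<'E'
from workcell import readout, imaging, r, nets
import cv2,numpy as np
s=readout.state(); print({k:np.round(s[k],4) for k in('clock','tool_pos','tcp_rot','joints','force','grip_width')}, r.grip_point_offset)
for c in('top','side'):
    im=imaging.camera(c); cv2.imwrite(f'pics/{c}0.png',im[:,:,::-1])
    for l in('knob','notch','blue_bowl','other_knob'):
        print(c,l,[(np.round(d['position'],4).tolist(),round(d['p'],2)) for d in nets.place_of(c,l)])
print(readout.state()['clock'])
E
```

```text
{'clock': np.float64(0.0), 'tool_pos': array([0.1855, 0.5437, 0.2131]), 'tcp_rot': array([-2.000e-04,  1.636e-01,  9.865e-01, -9.000e-04]), 'joints': array([ 1.222 ,  0.3203,  1.5657,  0.    ,  1.2574, -0.02  ]), 'force': array([0.3657, 0.719 , 0.1122]), 'grip_width': np.float64(0.9975)} 0.0188
top knob [([0.4863, -0.1878, 0.0777], 0.76)]
top notch [([0.4656, -0.1361, 0.0774], 0.66)]
top blue_bowl [([0.6372, -0.2284, 0.0118], 0.73)]
top other_knob [([0.5541, 0.2028, 0.0767], 0.82)]
side knob [([0.4864, -0.1829, 0.081], 0.59)]
side notch [([0.463, -0.1375, 0.0799], 0.66)]
side blue_bowl [([0.6373, -0.2248, 0.0115], 0.91)]
side other_knob [([0.5562, 0.2023, 0.0746], 0.69)]
0.5
```

View pics/top0.png

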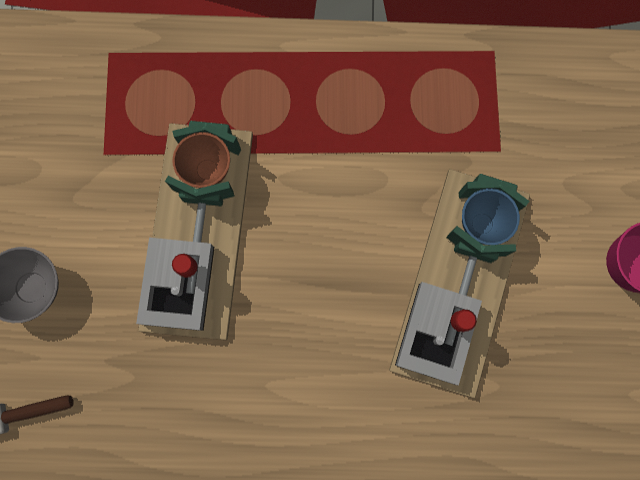

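View pics/side0.png

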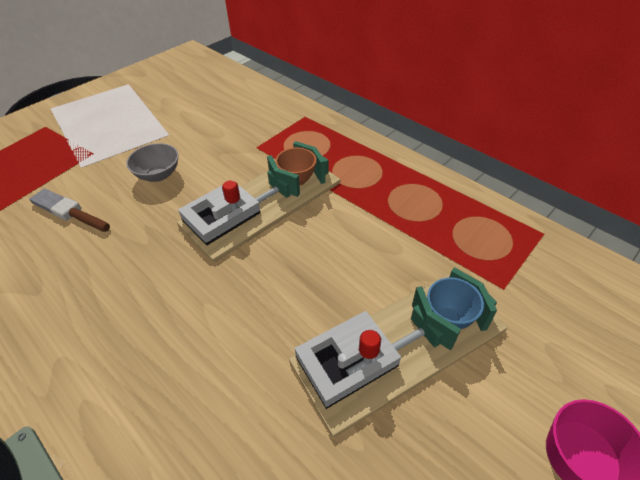

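Top view: the blue bowl is at about (490,216) and its red knob at (464,320). The other knob is at (184,265). The side view agrees (knob at 370,344), and the networks match both pictures. Next I'll plan the move to above the knob, with the jaws lying along the clamp's x axis (yaw about -16°).

```bash
cat > h.py <<'E'
import numpy as np, json
from scipy.spatial.transform import Rotation as R
from workcell import readout
def pose():
    s=readout.state(); q=s['tcp_rot']; return np.array(s['tool_pos']), R.from_quat([q[1],q[2],q[3],q[0]])
def target_rot(yaw): # tool z down, tool y along clamp +x
    y=np.array([np.cos(yaw),np.sin(yaw),0]); z=np.array([0,0,-1.]); return R.from_matrix(np.c_[np.cross(y,z),y,z])
def plan(p1,yaw,n,nd=1):
    p,q=pose(); Rt=target_rot(yaw); p0=p.copy(); rows=[]
    for i in range(n):
        want=p0+(np.array(p1)-p0)*(i+1)/n
        d=np.round(q.inv().apply(want-p)*100,nd); w=(q.inv()*Rt).as_rotvec()/(n-i)
        w=np.round(np.clip(w,-.15,.15),3); rows.append(dict(zip(['x','y','z','wx','wy','wz'],[*map(float,d),*map(float,w)])))
        p=p+q.apply(d/100); q=q*R.from_rotvec(w)
    print(json.dumps(rows)); print('ends',p.round(4),'rot err',(q.inv()*Rt).as_rotvec().round(3))
E
python3 -c "
from h import *
plan([.48,-.185,.20],np.radians(-16),18)"
```

```text
[{"x": -2.9, "y": -3.3, "z": 0.1, "wx": 0.0, "wy": -0.0, "wz": 0.085}, {"x": -3.1, "y": -3.1, "z": 0.1, "wx": 0.0, "wy": -0.0, "wz": 0.084}, {"x": -3.4, "y": -2.7, "z": 0.0, "wx": 0.0, "wy": -0.0, "wz": 0.085}, {"x": -3.5, "y": -2.5, "z": 0.1, "wx": 0.0, "wy": -0.0, "wz": 0.084}, {"x": -3.8, "y": -2.2, "z": 0.1, "wx": 0.0, "wy": -0.0, "wz": 0.085}, {"x": -4.0, "y": -1.8, "z": 0.1, "wx": 0.0, "wy": -0.0, "wz": 0.084}, {"x": -4.1, "y": -1.5, "z": 0.0, "wx": 0.0, "wy": -0.0, "wz": 0.085}, {"x": -4.2, "y": -1.2, "z": 0.1, "wx": 0.0, "wy": -0.0, "wz": 0.084}, {"x": -4.3, "y": -0.8, "z": 0.1, "wx": 0.0, "wy": -0.0, "wz": 0.085}, {"x": -4.4, "y": -0.4, "z": 0.1, "wx": 0.0, "wy": -0.0, "wz": 0.084}, {"x": -4.3, "y": -0.1, "z": 0.1, "wx": 0.0, "wy": -0.0, "wz": 0.085}, {"x": -4.4, "y": 0.4, "z": 0.0, "wx": 0.0, "wy": -0.0, "wz": 0.084}, {"x": -4.3, "y": 0.6, "z": 0.1, "wx": 0.0, "wy": -0.0, "wz": 0.085}, {"x": -4.2, "y": 1.1, "z": 0.1, "wx": 0.0, "wy": -0.0, "wz": 0.084}, {"x": -4.2, "y": 1.4, "z": 0.1, "wx": 0.0, "wy": -0.0, "wz": 0.085}, {"x": -4.0, "y": 1.7, "z": 0.0, "wx": -0.0, "wy": -0.0, "wz": 0.084}, {"x": -3.8, "y": 2.1, "z": 0.1, "wx": -0.0, "wy": -0.0, "wz": 0.085}, {"x": -3.7, "y": 2.4, "z": 0.1, "wx": -0.0, "wy": -0.0, "wz": 0.084}]
ends [ 0.4803 -0.185   0.1999] rot err [-0. -0.  0.]
```

>>> servo_tool(
  series=[
    {"x": -2.9, "y": -3.3, "z": 0.1, "wz": 0.085},
    {"x": -3.1, "y": -3.1, "z": 0.1, "wz": 0.085},
    {"x": -3.4, "y": -2.7, "z": 0, "wz": 0.085},
    {"x": -3.5, "y": -2.5, "z": 0.1, "wz": 0.085},
    {"x": -3.8, "y": -2.2, "z": 0.1, "wz": 0.085},
    {"x": -4.0, "y": -1.8, "z": 0.1, "wz": 0.085},
    {"x": -4.1, "y": -1.5, "z": 0, "wz": 0.085},
    {"x": -4.2, "y": -1.2, "z": 0.1, "wz": 0.085},
    {"x": -4.3, "y": -0.8, "z": 0.1, "wz": 0.085},
  ],
)

```text
schema error: expected keys x, y, z, wx, wy, wz, hand
```

>>> servo_tool(
  series=[
    {"x": -4.4, "y": -0.4, "z": 0.1, "wz": 0.085},
    {"x": -4.3, "y": -0.1, "z": 0.1, "wz": 0.085},
    {"x": -4.4, "y": 0.4, "z": 0, "wz": 0.085},
    {"x": -4.3, "y": 0.6, "z": 0.1, "wz": 0.085},
    {"x": -4.2, "y": 1.1, "z": 0.1, "wz": 0.085},
    {"x": -4.2, "y": 1.4, "z": 0.1, "wz": 0.085},
    {"x": -4.0, "y": 1.7, "z": 0, "wz": 0.085},
    {"x": -3.8, "y": 2.1, "z": 0.1, "wz": 0.085},
    {"x": -3.7, "y": 2.4, "z": 0.1, "wz": 0.085},
    {},
    {},
  ],
)

```text
schema error: expected keys x, y, z, wx, wy, wz, hand
```

```bash
python3 - <<'E'
from h import *
from workcell import imaging,nets
import cv2
p,q=pose(); print(p.round(4),q.as_matrix().round(3).tolist())
im=imaging.camera('wrist'); cv2.imwrite('pics/w0.png',im[:,:,::-1])
for l in('knob','notch','blue_bowl'): print(l,[(np.round(d['position'],4).tolist(),round(d['p'],2)) for d in nets.place_of('wrist',l)])
m=imaging.camera_model('wrist');print(np.round(m['K'],1).tolist(),np.round(m['T_tool_cam'],3).tolist(),readout.state()['clock'])
E
```

```text
[0.1857 0.5442 0.2139] [[-0.946, 0.323, 0.0], [0.323, 0.946, 0.0], [0.0, 0.0, -1.0]]
knob []
notch []
blue_bowl []
[[379.0, 0.0, 315.5], [0.0, 379.0, 235.9], [0.0, 0.0, 1.0]] [[0.001, -0.962, -0.272, 0.078], [1.0, 0.0, 0.001, -0.001], [-0.001, -0.272, 0.962, -0.17], [0.0, 0.0, 0.0, 1.0]] 0.7
```

View pics/w0.png

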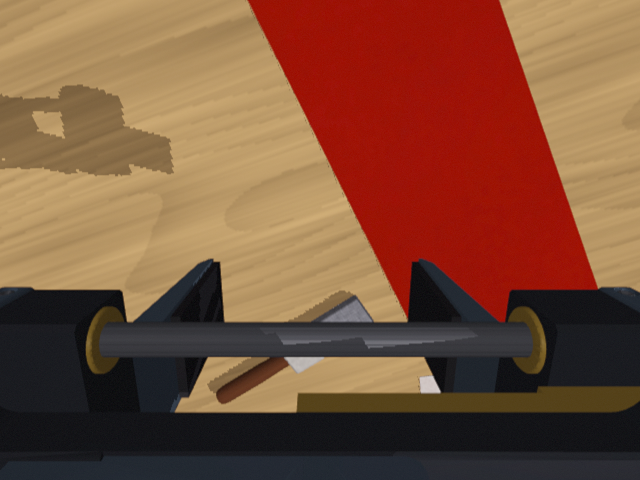

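Both moves were refused because every key is required, so the arm hasn't moved. The wrist picture still shows only the brush (about 290,350) and the red cloth. I'll resend with all keys filled in.

>>> servo_tool(
  series=[
    {"x": -2.9, "y": -3.3, "z": 0.1, "wx": 0, "wy": 0, "wz": 0.085, "hand": 100},
    {"x": -3.1, "y": -3.1, "z": 0.1, "wx": 0, "wy": 0, "wz": 0.085, "hand": 100},
    {"x": -3.4, "y": -2.7, "z": 0, "wx": 0, "wy": 0, "wz": 0.085, "hand": 100},
    {"x": -3.5, "y": -2.5, "z": 0.1, "wx": 0, "wy": 0, "wz": 0.085, "hand": 100},
    {"x": -3.8, "y": -2.2, "z": 0.1, "wx": 0, "wy": 0, "wz": 0.085, "hand": 100},
    {"x": -4.0, "y": -1.8, "z": 0.1, "wx": 0, "wy": 0, "wz": 0.085, "hand": 100},
    {"x": -4.1, "y": -1.5, "z": 0, "wx": 0, "wy": 0, "wz": 0.085, "hand": 100},
    {"x": -4.2, "y": -1.2, "z": 0.1, "wx": 0, "wy": 0, "wz": 0.085, "hand": 100},
    {"x": -4.3, "y": -0.8, "z": 0.1, "wx": 0, "wy": 0, "wz": 0.085, "hand": 100},
  ],
)

```text
clock: 1.6
tool_pos: [0.3322, 0.1778, 0.2073]
tcp_rot: [0.0, 0.521, 0.853, 0.001]
force: [0.1, 0.1, -0.0]
grip_width: 0.999
```

>>> servo_tool(
  series=[
    {"x": -4.4, "y": -0.4, "z": 0.1, "wx": 0, "wy": 0, "wz": 0.085, "hand": 100},
    {"x": -4.3, "y": -0.1, "z": 0.1, "wx": 0, "wy": 0, "wz": 0.085, "hand": 100},
    {"x": -4.4, "y": 0.4, "z": 0, "wx": 0, "wy": 0, "wz": 0.085, "hand": 100},
    {"x": -4.3, "y": 0.6, "z": 0.1, "wx": 0, "wy": 0, "wz": 0.085, "hand": 100},
    {"x": -4.2, "y": 1.1, "z": 0.1, "wx": 0, "wy": 0, "wz": 0.085, "hand": 100},
    {"x": -4.2, "y": 1.4, "z": 0.1, "wx": 0, "wy": 0, "wz": 0.085, "hand": 100},
    {"x": -4.0, "y": 1.7, "z": 0, "wx": 0, "wy": 0, "wz": 0.085, "hand": 100},
    {"x": -3.8, "y": 2.1, "z": 0.1, "wx": 0, "wy": 0, "wz": 0.085, "hand": 100},
    {"x": -3.7, "y": 2.4, "z": 0.1, "wx": 0, "wy": 0, "wz": 0.085, "hand": 100},
    {"x": 0, "y": 0, "z": 0, "wx": 0, "wy": 0, "wz": 0, "hand": 100},
    {"x": 0, "y": 0, "z": 0, "wx": 0, "wy": 0, "wz": 0, "hand": 100},
  ],
)

```text
clock: 2.7
tool_pos: [0.4772, -0.1867, 0.1995]
tcp_rot: [-0.001, 0.802, 0.598, -0.0]
force: [-0.7, 0.3, -0.0]
grip_width: 1.002
```

```bash
python3 - <<'E'
from h import *
from workcell import imaging,nets
import cv2
p,q=pose(); print(p.round(4),q.as_matrix().round(3).tolist())
im=imaging.camera('wrist'); cv2.imwrite('pics/w1.png',im[:,:,::-1])
for l in('knob','notch','blue_bowl'): print(l,[(np.round(d['position'],4).tolist(),round(d['p'],2)) for d in nets.place_of('wrist',l)])
print(readout.state()['clock'])
E
```

```text
[ 0.4772 -0.1867  0.1995] [[0.285, 0.958, -0.001], [0.958, -0.285, 0.001], [0.001, -0.001, -1.0]]
knob []
notch [([0.4638, -0.1428, 0.0746], 0.76)]
blue_bowl [([0.6387, -0.229, 0.0118], 0.64)]
2.9
```

View pics/w1.png

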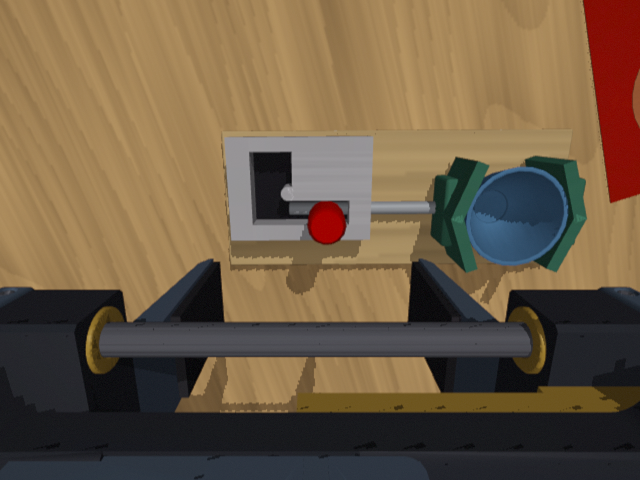

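The wrist picture shows the knob at (326,222) and the J-slot to its upper left, with the finger tip at (287,192). The bowl is at (517,215). The board and plate edges run level in the image, so the jaws already lie along the clamp's x axis (yaw about -16.6°). Combining the estimates puts the knob at about (0.487, -0.1855). I'll descend and close on it, aiming slightly behind centre.

>>> servo_tool(
  series=[
    {"x": 0.4, "y": 0.7, "z": 2, "wx": 0, "wy": 0, "wz": 0, "hand": 100},
    {"x": 0, "y": 0, "z": 3.5, "wx": 0, "wy": 0, "wz": 0, "hand": 100},
    {"x": 0, "y": 0, "z": 3.5, "wx": 0, "wy": 0, "wz": 0, "hand": 100},
    {"x": 0, "y": 0, "z": 3, "wx": 0, "wy": 0, "wz": 0, "hand": 100},
    {"x": 0, "y": 0, "z": 2, "wx": 0, "wy": 0, "wz": 0, "hand": 100},
    {"x": 0, "y": 0, "z": 0, "wx": 0, "wy": 0, "wz": 0, "hand": 100},
    {"x": 0, "y": 0, "z": 0, "wx": 0, "wy": 0, "wz": 0, "hand": 60},
    {"x": 0, "y": 0, "z": 0, "wx": 0, "wy": 0, "wz": 0, "hand": 60},
  ],
)

```text
clock: 3.7
tool_pos: [0.4863, -0.1843, 0.0615]
tcp_rot: [0.001, 0.801, 0.599, 0.001]
force: [0.5, 0.0, 0.5]
grip_width: 0.856
```

```bash
python3 - <<'E'
from h import *
from workcell import imaging,nets
import cv2
p,q=pose(); print(p.round(4),readout.state()['grip_width'])
im=imaging.camera('wrist'); cv2.imwrite('pics/w2.png',im[:,:,::-1])
E
```

```text
[ 0.4863 -0.1843  0.0615] 0.8560382418845228
```

View pics/w2.png

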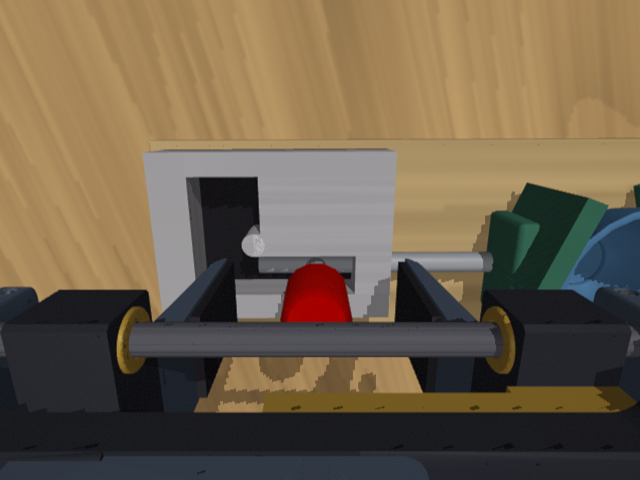

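The knob (centred at column 316) is midway between the open fingers, with the slot level in the image. Closing on it.

>>> servo_tool(
  series=[
    {"x": 0, "y": 0, "z": 0, "wx": 0, "wy": 0, "wz": 0, "hand": 0},
    {"x": 0, "y": 0, "z": 0, "wx": 0, "wy": 0, "wz": 0, "hand": 0},
    {"x": 0, "y": 0, "z": 0, "wx": 0, "wy": 0, "wz": 0, "hand": 0},
    {"x": 0, "y": 0, "z": 0, "wx": 0, "wy": 0, "wz": 0, "hand": 0},
    {"x": 0, "y": 0, "z": 0, "wx": 0, "wy": 0, "wz": 0, "hand": 0},
    {"x": 0, "y": 0, "z": 0, "wx": 0, "wy": 0, "wz": 0, "hand": 0},
    {"x": 0, "y": 0, "z": 0, "wx": 0, "wy": 0, "wz": 0, "hand": 0},
    {"x": 0, "y": 0, "z": 0, "wx": 0, "wy": 0, "wz": 0, "hand": 0},
    {"x": 0, "y": 0, "z": 0, "wx": 0, "wy": 0, "wz": 0, "hand": 0},
    {"x": 0, "y": 0, "z": 0, "wx": 0, "wy": 0, "wz": 0, "hand": 0},
  ],
)

```text
clock: 4.75
tool_pos: [0.4857, -0.1845, 0.06]
tcp_rot: [0.0, 0.801, 0.598, 0.0]
force: [3.6, -0.7, -2.8]
grip_width: 0.325
```

>>> servo_tool(
  series=[
    {"x": 0, "y": -0.5, "z": 0, "wx": 0, "wy": 0, "wz": 0, "hand": 0},
    {"x": 0, "y": -0.8, "z": 0, "wx": 0, "wy": 0, "wz": 0, "hand": 0},
    {"x": 0, "y": -0.8, "z": 0, "wx": 0, "wy": 0, "wz": 0, "hand": 0},
    {"x": 0, "y": -0.8, "z": 0, "wx": 0, "wy": 0, "wz": 0, "hand": 0},
    {"x": 0, "y": -0.8, "z": 0, "wx": 0, "wy": 0, "wz": 0, "hand": 0},
    {"x": 0, "y": -0.8, "z": 0, "wx": 0, "wy": 0, "wz": 0, "hand": 0},
    {"x": 0, "y": -0.6, "z": 0, "wx": 0, "wy": 0, "wz": 0, "hand": 0},
    {"x": 0, "y": 0, "z": 0, "wx": 0, "wy": 0, "wz": 0, "hand": 0},
    {"x": 0, "y": 0, "z": 0, "wx": 0, "wy": 0, "wz": 0, "hand": 0},
  ],
)

```text
clock: 5.65
tool_pos: [0.4388, -0.1707, 0.06]
tcp_rot: [0.002, 0.801, 0.598, 0.002]
force: [8.4, -1.2, -8.0]
grip_width: 0.319
```

```bash
python3 - <<'E'
from h import *
from workcell import imaging,nets
import cv2
p,q=pose(); print(p.round(4),(q.inv().apply(p-np.array([.4857,-.1845,.06]))*1000).round(1))
im=imaging.camera('wrist'); cv2.imwrite('pics/w3.png',im[:,:,::-1])
E
```

```text
[ 0.4388 -0.1707  0.06  ] [ -0.1 -48.9  -0.3]
```

View pics/w3.png

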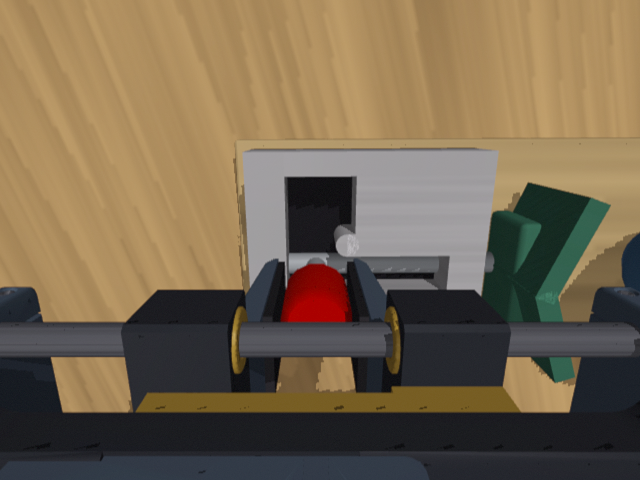

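The knob is pulled back, with the post visible at (316,262) and the jaw drawn back with it. By the slot scale the post is at x ≈ -13 to -14. I'll pull 3 mm further, then move sideways.

>>> servo_tool(
  series=[
    {"x": 0, "y": -0.3, "z": 0, "wx": 0, "wy": 0, "wz": 0, "hand": 0},
    {"x": 0.5, "y": 0, "z": 0, "wx": 0, "wy": 0, "wz": 0, "hand": 0},
    {"x": 0.7, "y": 0, "z": 0, "wx": 0, "wy": 0, "wz": 0, "hand": 0},
    {"x": 0.7, "y": 0, "z": 0, "wx": 0, "wy": 0, "wz": 0, "hand": 0},
    {"x": 0.7, "y": 0, "z": 0, "wx": 0, "wy": 0, "wz": 0, "hand": 0},
    {"x": 0.7, "y": 0, "z": 0, "wx": 0, "wy": 0, "wz": 0, "hand": 0},
    {"x": 0.5, "y": 0, "z": 0, "wx": 0, "wy": 0, "wz": 0, "hand": 0},
    {"x": 0, "y": 0, "z": 0, "wx": 0, "wy": 0, "wz": 0, "hand": 0},
    {"x": 0, "y": 0, "z": 0, "wx": 0, "wy": 0, "wz": 0, "hand": 0},
  ],
)

```text
clock: 6.6
tool_pos: [0.4471, -0.1332, 0.06]
tcp_rot: [0.002, 0.801, 0.598, 0.002]
force: [8.5, -2.5, -8.0]
grip_width: 0.318
```

```bash
python3 - <<'E'
from h import *
from workcell import imaging,nets
import cv2
p,q=pose(); print(p.round(4),(q.inv().apply(p-np.array([.4857,-.1845,.06]))*1000).round(1))
im=imaging.camera('wrist'); cv2.imwrite('pics/w4.png',im[:,:,::-1])
E
```

```text
[ 0.4471 -0.1332  0.06  ] [ 38.2 -51.6  -0.4]
```

View pics/w4.png

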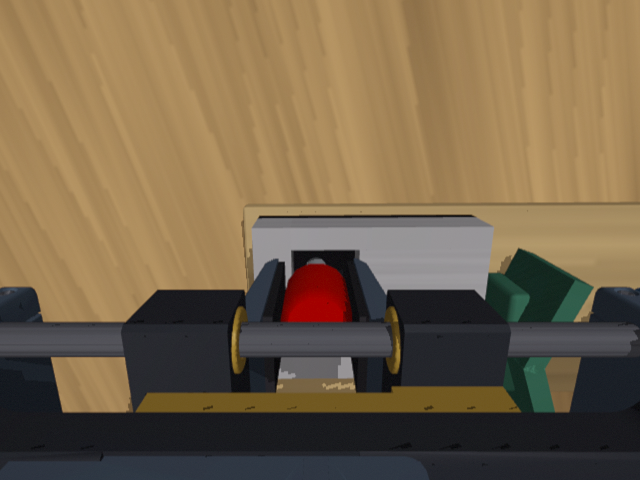

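The knob is now at the notch end of the slot, with the post at (316,262) just below the slot's end edge at row 250. Low lateral force means it isn't against the stop. I'll ease it forward and release slowly.

>>> servo_tool(
  series=[
    {"x": 0, "y": 0.5, "z": 0, "wx": 0, "wy": 0, "wz": 0, "hand": 0},
    {"x": 0, "y": 0.5, "z": 0, "wx": 0, "wy": 0, "wz": 0, "hand": 0},
    {"x": 0, "y": 0.4, "z": 0, "wx": 0, "wy": 0, "wz": 0, "hand": 0},
    {"x": 0, "y": 0, "z": 0, "wx": 0, "wy": 0, "wz": 0, "hand": 0},
    {"x": 0, "y": 0, "z": 0, "wx": 0, "wy": 0, "wz": 0, "hand": 0},
  ],
)

```text
clock: 7.15
tool_pos: [0.4603, -0.1373, 0.0601]
tcp_rot: [0.002, 0.801, 0.598, 0.002]
force: [8.1, -1.8, -5.5]
grip_width: 0.32
```

>>> servo_tool(
  series=[
    {"x": 0, "y": 0, "z": 0, "wx": 0, "wy": 0, "wz": 0, "hand": 42},
    {"x": 0, "y": 0, "z": 0, "wx": 0, "wy": 0, "wz": 0, "hand": 42},
    {"x": 0, "y": 0, "z": 0, "wx": 0, "wy": 0, "wz": 0, "hand": 50},
    {"x": 0, "y": 0, "z": 0, "wx": 0, "wy": 0, "wz": 0, "hand": 60},
    {"x": 0, "y": 0, "z": 0, "wx": 0, "wy": 0, "wz": 0, "hand": 70},
    {"x": 0, "y": 0, "z": 0, "wx": 0, "wy": 0, "wz": 0, "hand": 80},
    {"x": 0, "y": 0, "z": 0, "wx": 0, "wy": 0, "wz": 0, "hand": 80},
    {"x": 0, "y": 0, "z": 0, "wx": 0, "wy": 0, "wz": 0, "hand": 80},
  ],
)

```text
clock: 7.95
tool_pos: [0.4575, -0.1365, 0.0599]
tcp_rot: [-0.0, 0.801, 0.598, -0.0]
force: [0.7, 0.4, -0.9]
grip_width: 0.806
```

```bash
python3 - <<'E'
from h import *
from workcell import imaging,nets
import cv2
p,q=pose(); print(p.round(4),(q.inv().apply(p-np.array([.4857,-.1845,.06]))*1000).round(1),readout.state()['force'])
im=imaging.camera('wrist'); cv2.imwrite('pics/w5.png',im[:,:,::-1])
E
```

```text
[ 0.4575 -0.1365  0.0599] [ 38.  -40.7   0.1] [ 0.73223271  0.41843898 -0.85902991]
```

View pics/w5.png

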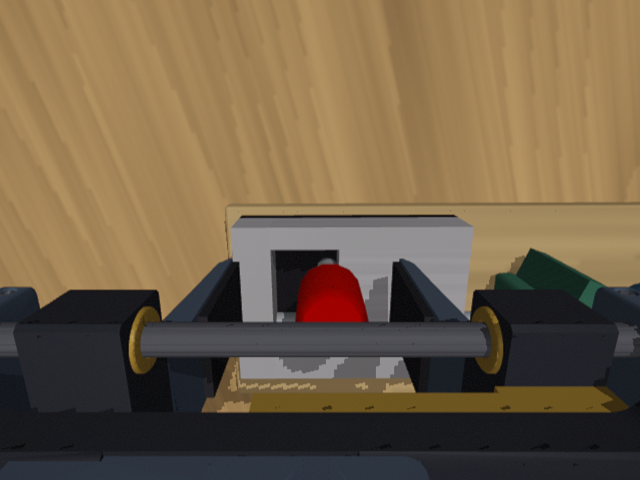

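The fingers are clear of the knob. The knob has seated forward in the notch, with the post against the slot's front edge at (332,262). I'll go straight up and then check from all the cameras.

>>> servo_tool(
  series=[
    {"x": 0, "y": 0, "z": -1.5, "wx": 0, "wy": 0, "wz": 0, "hand": 80},
    {"x": 0, "y": 0, "z": -3, "wx": 0, "wy": 0, "wz": 0, "hand": 80},
    {"x": 0, "y": 0, "z": -4, "wx": 0, "wy": 0, "wz": 0, "hand": 80},
    {"x": 0, "y": 0, "z": -4, "wx": 0, "wy": 0, "wz": 0, "hand": 80},
    {"x": 0, "y": 0, "z": -3, "wx": 0, "wy": 0, "wz": 0, "hand": 80},
    {"x": 0, "y": 0, "z": 0, "wx": 0, "wy": 0, "wz": 0, "hand": 80},
    {"x": 0, "y": 0, "z": 0, "wx": 0, "wy": 0, "wz": 0, "hand": 80},
    {"x": 0, "y": 0, "z": 0, "wx": 0, "wy": 0, "wz": 0, "hand": 80},
  ],
)

```text
clock: 8.8
tool_pos: [0.4567, -0.1362, 0.2135]
tcp_rot: [-0.001, 0.801, 0.598, -0.001]
force: [0.4, -0.7, -0.5]
grip_width: 0.8
```

```bash
python3 - <<'E'
from h import *
from workcell import imaging,nets
import cv2
ims=[]
for c,ls in(('wrist',('knob','notch','blue_bowl')),('side',('knob','notch','blue_bowl','other_knob'))):
    ims.append(imaging.camera(c)[:,:,::-1])
    for l in ls: print(c,l,[(np.round(d['position'],4).tolist(),round(d['p'],2)) for d in nets.place_of(c,l)])
a=ims[0][60:420]; b=ims[1][120:480]
cv2.imwrite('pics/end.png',cv2.resize(np.vstack([a,b]),None,fx=.8,fy=.8)); print(readout.state()['clock'],readout.state()['force'])
E
```

```text
wrist knob [([0.4615, -0.1393, 0.0773], 0.87)]
wrist notch [([0.4632, -0.1421, 0.0789], 0.97)]
wrist blue_bowl [([0.6365, -0.2291, 0.014], 0.87)]
side knob [([0.4641, -0.1362, 0.0787], 0.97)]
side notch [([0.4627, -0.1363, 0.0774], 0.59)]
side blue_bowl [([0.6357, -0.2261, 0.0113], 0.57), ([0.5562, 0.2012, 0.0739], 0.42)]
side other_knob [([0.554, 0.2035, 0.0766], 0.58)]
9.25 [ 0.63850059 -0.12664714 -0.7867136 ]
```

View pics/end.png

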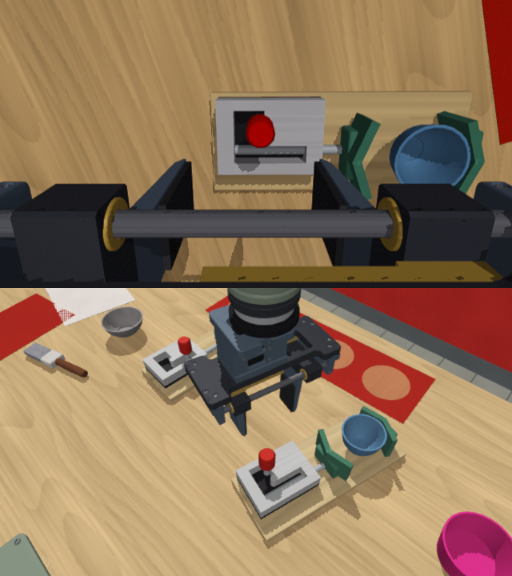

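The knob sits in the notch, at (260,130) in the upper view. The jaw stands clear of the bowl, which is upright in place, and the other clamp looks unchanged. The gripper is well above everything, so I'm handing in.

```bash
python3 -c "
from workcell import r
print(r.close_job())"
```

```text
the job is handed in; nothing more can be done
None
```

The blue bowl's clamp is open and stays open by itself, and the job was handed in at about 9.3 s of the 29 s allowed. I gripped the red knob, drew it back about 52 mm and moved it 38 mm sideways. Then I eased it forward, let go so the spring seated it in the notch, and lifted the gripper clear.

- **Knob:** after I let go, both cameras put it within about 4 mm of the notch, which is as close as the networks measure.
- **Bowl:** the pictures show the jaw clear of the blue bowl, which stands upright within about 2 mm of where it was.
- **Other clamp:** its knob reads the same position as before, and I did not touch it.
- **Forces:** contact forces were read only at the end of each move and stayed below about 13 N. The last reading, with the gripper up, was close to zero.

**Failures and disagreements:**
- My first two move calls were refused for missing keys, before anything moved.
- One wrist picture failed to find the knob.
- In the last side view, a weak second "blue bowl" report (0.42) actually pointed at the other knob; I ignored it.

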